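# Seat an objective and hold the shutter half open

## Robot

A 7-joint arm with a two-finger parallel gripper is mounted at the origin on the work surface. World frame = base frame: x ahead of the robot, y to its left, z up, the work surface at z = 0. Lengths are in m, angles in rad, forces in N, time in s.
With the tool pointing down it reaches from about 0.4 to 0.85 m from the base axis. Payload 10.4 kg.
Tool frame: the origin (TCP) lies on the centre line of the jaws, within the pads' length; the fingertips stand 11 mm ahead of it and the grasp point (between the pads) lies 8 mm behind it (tip_reach is the distance from the TCP to the fingertips, in m); z points along the fingers, y is the line along which they close (so a half turn about z gives the same grasp; the last joint's range is limited). The gripper opens to 85 mm and grips with 20 to 120 N. Pads are 22 mm wide; open, the fingers measure 114 mm over their backs; the gripper's body (76 mm by 85 mm) begins 54 mm behind the grasp point. The pads swing forward as they close: fully open they stand 13 mm farther back than shut.
Start: joints at [-1.247, 0.332, -0.065, 1.46, 0.022, 1.35, -0.088], TCP at [0.212, 0.588, 0.242] pointing down, gripper open.
Joint ranges: [-2.6, 2.6], [-0.5, 2.12], [-1.47, 1.34], [0.16, 2.42], [-1.27, 4.41], [0.06, 2.06], [-2.6, 2.6]. Speed limits (rad/s): [2.22, 2.22, 2.79, 2.79, 3.14, 3.14, 3.14].

## Interface

Orientations are given as a unit quaternion [x, y, z, w].
In Python, from workcell import get_obs, camera, hand_in, tip_reach gives the robot as it stands. The module is installed in compiled form; this text tells all that it offers.
- The arm moves only by the tool move_arm, never from a script. Its argument "plan" is a list of rows, each an object with "delta_pos": the shift along the tool's x, y, z in a scale on which 1.0 is 600 mm, a list of three; "turn": the turn, a rotation vector about the tool's x, y, z in shares of 2 pi rad (1.0 is 2 pi rad), a list of three; "fingers": the closure, from 0 (fully open) to 1 (shut). A call has 1 to 12 rows; each row is the pose to reach, as a shift and turn from the pose commanded when the call began, along the tool's axes at that moment; what a row does not reach only later rows make up. A row lasts 1/8 s, in which the tool goes at most 62.5 mm and 10.7 degrees, less where a joint would pass 70% of its speed; a pose out of reach is approached as far as the arm can. A shift or turn number past 1, either way, is cut back to 1. A call with a gripper value outside its range is refused whole. The fingers move at their own pace and stop on an object; "force" is the grip in N (left out, the last holds). Time passes only in rows, so rows that repeat a pose let the fingers close. It gives the time, the measured TCP pose, the force, the opening and the grip force at its end, in the units of the state.
- get_obs(): the state, without advancing time (a new reading comes with each control period).
- camera(name): name is "scene" or "top"; returns a dict with "color" (420x560x3 uint8, red, green, blue), "range_z" (420x560 float32, m along the optical axis (not along the pixel's ray), 0 where there is no reading), "fx", "fy", "cx", "cy" (pixels), "R" (3x3) and "t" (3): a world point X has camera coordinates R X + t. Camera axes: x right, y down, z forward; pixel columns grow to the right and rows downward; lengths in m; the calibration is good to about 2 mm. A picture is of the moment at which its call begins.
- hand_in(): hands the job in; it is judged then, once.
The state is a dict: "clock": time; "joint_pos": joint angles; "joint_velocities": joint speeds; "tau": joint torques, N m; "position": TCP position; "ee_rot": TCP orientation; "ft_force": force on the tool from outside, world axes, zero at the start; "torque": the same for the moment, N m; "grip_width": opening from 0.0 (shut) to 1.0 (fully open); "grasp_force": force on a finger pad.
Only numpy, scipy, OpenCV 4.12 (cv2) and the standard library are available. Lean on these libraries where they do the work, as an engineer would, in place of code of your own. Each camera call takes 0.05 s, during which the arm holds its last target. There are 200 camera calls.

## Task

Set the short microscope objective (the one with the side lug) upright in the round nest of the check stand, without dropping it, with its lug pointing straight at the index blade, and let it go. Then press the stand's spring-loaded shutter plunger down with the fingers until the top of its cap is level with the tops of the two posts beside it, and finish while holding it there, with the fingers still pressing. Leave the other things on the bench where they are.

Things in the scene. Friction and masses are not known exactly. Their poses are not given: they have to be found in the camera images.
- objective: Short aluminium objective with brass thread on top, 58 mm tall, 0.15 kg, loose, upright. Heights z in mm: foot dia 32 to z 12 (27 at the chamfered bottom); collar dia 38, z 12-22; grip barrel dia 32, z 22-52; thread dia 21 to z 58. One lug, 10 wide, 10 high, sticks out of the collar to 36 mm from the axis, along the objective's own -x. Origin: centre of underside; z up the axis.
- lug_tip (a point): The outer end of the objective's lug: 36 mm from the objective's axis along its -x, 17 mm above its underside.
- stand: Check stand, fixed: white plate 130 (its x) x 240 (its y) x 12 mm; origin centre of underside, z up. Dark nest at x 0, y +65. Black shutter housing 92 x 70 mm, top 47 above the bench, at x 0, y -65, with the plunger. Index blade: upright dark steel, 16 mm long radially, 8 wide, top 34 above the bench, on the nest's -x side, 41 to 57 mm from its centre.
- seat (a point): Centre of the nest's floor, 14 mm above the bench, where the centre of the objective's underside belongs. The nest is a round ring, inner diameter 37 mm, outer 52 mm, its rim 8 mm above this floor. Axes as the stand's.
- index_mark (a point): The point where the lug's tip belongs: 36 mm from the nest's centre towards the index blade (the stand's -x), 5 mm short of the blade, 17 mm above the nest's floor.
- plunger (a joint): Travel of the shutter plunger in m: 0 at rest (up), grows as it is pressed straight down, 0.024 at its stop. The cap is level with the two posts at 0.012. The spring pushes back with about 4.2 N at 0, 8.4 N at 0.012 and 12.6 N at 0.024; it springs up if let go.
- plunger_top (a point): Centre of the top face of the plunger's flat round aluminium cap, 40 mm diameter, 8 mm thick; it moves with the plunger and is 83 mm above the bench at rest.
- gauge_level (a point): On the plunger's axis at the height of the tops of the two steel posts, 71 mm above the bench. The posts, 8 mm diameter, stand on the housing 37 mm either side of the plunger's axis along the stand's x.
- long_objective: Bystander: another aluminium objective, taller and slimmer (84 mm tall, 30 mm diameter), with no lug, loose, standing upright. Origin: centre of the underside.
- oil_bottle: Bystander: small amber bottle, 36 mm diameter, 70 mm tall, loose. Origin: centre of the underside.
- beaker: Bystander: glass beaker, 64 mm diameter, 80 mm tall, loose. Origin: centre of the underside.
- slide_tray: Bystander: flat orange tray of slides, 85 x 250 mm, about 12 mm high, loose. Origin: centre of the underside.
There are look-alikes about, which are no part of the job. What is shaped like the objective but blue or green is not meant.

How it is judged:
By the outcome, as a careful person would: the job done as asked, in the order asked, and still so for the second after the job is handed in, while the arm keeps its last pose, push and grip.
It also fails if it takes over 45 s, if anything falls off the work surface, if the arm or the gripper's body presses on something with over 40 N, if the wrist force passes 120 N, or if a joint passes its speed limit or range.

## Working session

There is one attempt and no reset: what is moved stays moved. The work goes in short steps, Python scripts to look and compute and a tool call to move; the robot and the scene stay as the last step left them, time stands still between calls to the robot, and variables do not carry over. Pictures are saved under pics/ and viewed, at most 10 in all, crops included, and the job is handed in when it is done.

Besides the shell and the picture viewer there is one more tool, called after "Request:" as name(argument=value, ...) on one line, values as JSON. move_arm: Moves the arm, as the interface text tells. Its arguments: {"type":"object","properties":{"plan":{"type":"array","items":{"type":"object","properties":{"delta_pos":{"type":"array","items":{"type":"number"}},"turn":{"type":"array","items":{"type":"number"}},"fingers":{"type":"number"}}}},"force":{"type":"number"}},"required":["plan"]}

```bash
mkdir -p pics
python3 - <<'E'
from workcell import *
import cv2,pickle
o=get_obs();print(o, tip_reach)
d={}
for n in("scene","top"):
    c=camera(n);d[n]=c;cv2.imwrite(f"pics/{n}0.png",c["color"][:,:,::-1])
    print(n,c["fx"],c["fy"],c["cx"],c["cy"],c["R"],c["t"])
pickle.dump(d,open("c0.pkl","wb"))
E
```

```text
{'clock': 0.0, 'joint_pos': array([-1.24662951,  0.33284492, -0.06468084,  1.4609277 ,  0.02161521,
        1.34989878, -0.08848485]), 'joint_velocities': array([-3.01040366e-04,  5.68420255e-05, -4.69616500e-05, -9.26308971e-04,
        1.06063599e-03, -1.14322839e-03,  2.59269160e-03]), 'tau': array([ 6.85397117e-04, -6.25456309e+01,  4.92303923e-02, -3.91597402e+01,
        1.61922601e-02,  1.01489489e-02,  6.10409029e-05]), 'position': array([0.21231137, 0.58745909, 0.24153921]), 'ee_rot': array([ 1.72505586e-01,  9.85008297e-01, -6.87177836e-04, -7.69757997e-05]), 'ft_force': array([0.38228893, 0.28560305, 0.83153705]), 'torque': array([0.03288898, 0.01516031, 0.00977495]), 'grasp_force': 0.0, 'grip_width': 1.002313747855074} 0.011
scene 490.74561781354174 490.74561781354174 274.5157831758104 205.32234108190207 [[-0.78080943  0.62475215  0.00462416]
 [ 0.48592889  0.61192824 -0.62403281]
 [-0.39269549 -0.48500369 -0.78138446]] [ 0.38943209 -0.29326604  1.41528127]
top 511.12090701372614 511.12090701372614 282.79953206724304 210.31513318358066 [[-0.00730878 -0.99960696  0.02706496]
 [-0.99387625  0.0042773  -0.11041607]
 [ 0.11025691 -0.02770622 -0.99351687]] [0.09364423 0.61231615 1.2669676 ]
```

View pics/scene0.png

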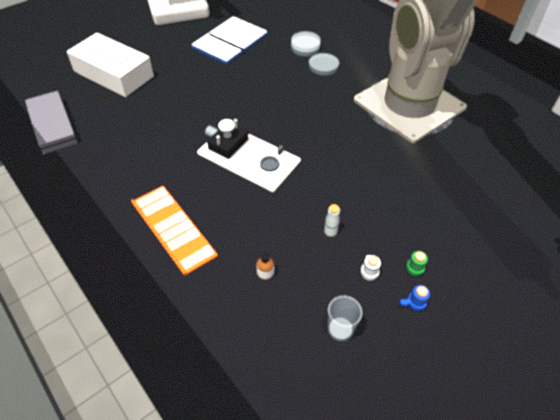

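View pics/top0.png

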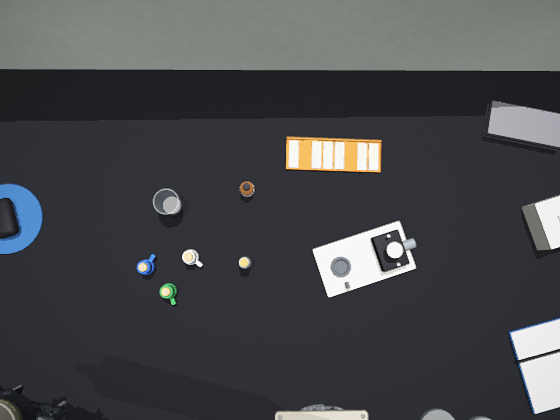

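Look-alikes in the top picture:
- Silver/white with lug at (190,257): this is the objective.
- Blue at (145,267) and green at (168,291): wrong colours.
- Long objective at (245,263): slim, no lug.

The nest is at (340,267), the blade at (347,286) and the plunger at (395,250). Next, close crops.

Run:
```python
import cv2,pickle,numpy as np
d=pickle.load(open("c0.pkl","rb"))
def crop(n,x,y,w,h,s): return cv2.resize(d[n]["color"][y:y+h,x:x+w,::-1],None,fx=s,fy=s,interpolation=cv2.INTER_CUBIC)
a=crop("top",170,240,50,36,8);b=crop("scene",345,240,50,36,8)
c=crop("top",305,215,120,86,400/120);e=crop("scene",190,110,120,86,400/120)
f=lambda i:cv2.resize(i,(400,288))
cv2.imwrite("pics/crop1.png",np.vstack([np.hstack([f(a),f(b)]),np.hstack([f(c),f(e)])]))
```

```text
(no output)
```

View pics/crop1.png

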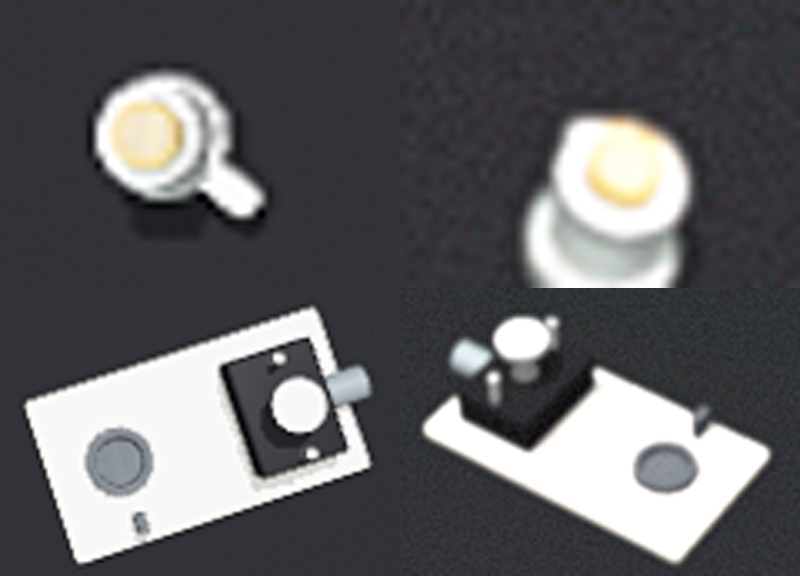

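The crop confirms silver body, brass thread, and lug down-right at top px (202,266); it is hidden behind the barrel in the scene view. The nest, blade, cap and posts are visible in both views. I'll triangulate them.

```bash
cat > h.py <<'E'
import cv2,pickle,numpy as np
def P(c): return np.array([[c["fx"],0,c["cx"]],[0,c["fy"],c["cy"]],[0,0,1]])@np.c_[c["R"],c["t"]]
def tri(d,a,b):
    X=cv2.triangulatePoints(P(d["top"]),P(d["scene"]),np.array(a,float).reshape(2,1),np.array(b,float).reshape(2,1))[:,0];X=X[:3]/X[3]
    q=lambda n,p:np.hypot(*((lambda y:y[:2]/y[2])(P(d[n])@np.r_[X,1])-p))
    return X,q("top",a),q("scene",b)
def atz(c,u,z):
    C=-c["R"].T@c["t"];r=c["R"].T@np.array([(u[0]-c["cx"])/c["fx"],(u[1]-c["cy"])/c["fy"],1]);return C+r*(z-C[2])/r[2]
E
python3 - <<'E'
from h import *
np.set_printoptions(precision=4,suppress=True)
d=pickle.load(open("c0.pkl","rb"))
def cr(U,V,x,y,s): return ((U+.5)/s-.5+x,(V+.5)/s-.5+y)
T8=lambda U,V:cr(U,V,170,240,8); S8=lambda U,V:cr(U-400,V,345,240,8)
s=400/120
T=lambda U,V:cr(U,V-288,305,215,s); S=lambda U,V:cr(U-400,V-288,190,110,s)
for n,a,b in [("thread58",T8(147,133),S8(627,163)),("nest22",T(119,462),S(666,467)),("cap83",T(300,405),S(522,339)),
 ("postA71",T(279,355),S(551,321)),("postB71",T(313,453),S(493,376)),("blade34",T(140,517),S(704,408)),
 ("cornL",T(27,402),S(678,563)),("cornB",T(78,563),S(770,456)),("cornT",T(317,307),S(424,430))]:
    X,e1,e2=tri(d,a,b);print(n,X,round(e1,2),round(e2,2))
t=d["top"]
print("thread@58",atz(t,T8(147,133),.058),"lugtip@17 end top edge",atz(t,T8(258,210),.02), "lugmid",atz(t,T8(236,190),.022))
print("barreltop@52", atz(t,T8(149,134),.052))
cs=np.array([atz(t,T(*p),.012)[:2] for p in[(27,402),(317,307),(370,465),(78,563)]]);print(cs,cs.mean(0))
# depth checks
for n,p in [("top",T8(147,133)),("top",T(119,462)),("top",T(300,405)),("scene",S8(627,163)),("scene",S(522,339))]:
    c=d[n];u,v=np.round(p).astype(int);z=np.median(c["range_z"][v-1:v+2,u-1:u+2]);X=c["R"].T@(np.array([(p[0]-c["cx"])/c["fx"]*z,(p[1]-c["cy"])/c["fy"]*z,z])-c["t"]);print(n,p,X)
E
```

```text
thread58 [0.4977 0.3253 0.0548] 0.05 0.06
nest22 [ 0.4691 -0.0572  0.0106] 0.12 0.13
cap83 [ 0.5098 -0.1826  0.0747] 0.05 0.05
postA71 [ 0.5304 -0.1414  0.1374] 7.24 7.8
postB71 [ 0.4904 -0.2254 -0.0096] 7.67 7.79
blade34 [ 0.4269 -0.0668  0.0406] 0.57 0.6
cornL [ 0.5151  0.0128 -0.004 ] 0.43 0.49
cornB [ 0.3917 -0.0253 -0.0013] 0.05 0.06
cornT [ 0.5881 -0.2164 -0.0005] 0.32 0.34
thread@58 [0.4977 0.3247 0.058 ] lugtip@17 end top edge [0.4741 0.2954 0.02  ] lugmid [0.4804 0.3021 0.022 ]
barreltop@52 [0.4975 0.325  0.052 ]
[[ 0.5153  0.0134]
 [ 0.5876 -0.2138]
 [ 0.4652 -0.2509]
 [ 0.3926 -0.0239]] [ 0.4902 -0.1188]
top (187.9375, 256.1875) [0.4977 0.3247 0.0578]
top (340.35, 266.85) [ 0.4689 -0.0568  0.0122]
top (394.65, 249.75) [ 0.5094 -0.1805  0.083 ]
scene (372.9375, 259.9375) [0.499  0.3262 0.0571]
scene (226.25, 124.95) [ 0.5133 -0.177   0.0807]
```

Everything agrees with the text: thread top at 55–58 mm, cap at (0.5095,-0.181) and about 83 mm. The stand centre is (0.490,-0.119) with yaw ≈0.30. The nest is at ≈(0.470,-0.057). The objective axis is at (0.4977,0.325), and its lug heading is -2.24 rad, 38 mm from the axis against a nominal 36. At the present tool yaw the fingers clear the neighbours and pass above the lug.

```bash
cat >> h.py <<'E'
from scipy.spatial.transform import Rotation as Ro
def go(p,yawy=None):
    from workcell import get_obs
    o=get_obs();R=Ro.from_quat(o["ee_rot"]).as_matrix()
    y0=np.arctan2(R[1,1],R[0,1]);T=R
    if yawy is not None:
        T=np.array([[np.sin(-yawy)*-1*-1,np.cos(yawy),0],[np.cos(yawy),np.sin(yawy),0],[0,0,-1.]])
        x=np.cross([np.cos(yawy),np.sin(yawy),0],[0,0,-1]);T=np.c_[x,[np.cos(yawy),np.sin(yawy),0],[0,0,-1]]
    print("t",round(o["clock"],2),"pos",o["position"].round(4),"yaw_y",round(y0,4),"z",R[:,2].round(4),"w",round(o["grip_width"],3),"F",o["ft_force"].round(2))
    print("delta",(R.T@(np.array(p)-o["position"])).round(4),"turn",Ro.from_matrix(R.T@T).as_rotvec().round(4))
E
sed -i '/sin(-yawy)/d' h.py
python3 -c "
from h import *
go([.4977,.325,.13],1.224);go([.4977,.325,.037],1.224)
d=pickle.load(open('c0.pkl','rb'));t=d['top']
for p in[(145,267),(168,291),(245,262)]:print(atz(t,p,.058))"
```

```text
t 0.1 pos [0.2123 0.5875 0.2416] yaw_y 1.224 z [-4.0e-04 -1.2e-03 -1.0e+00] w 0.997 F [-0.1  -0.47 -0.44]
delta [-0.3576 -0.1497  0.1118] turn [-0.0013  0.      0.    ]
t 0.1 pos [0.2123 0.5875 0.2416] yaw_y 1.224 z [-4.0e-04 -1.2e-03 -1.0e+00] w 0.997 F [-0.1  -0.47 -0.44]
delta [-0.3576 -0.1496  0.2048] turn [-0.0013  0.      0.    ]
[0.47206233 0.42880382 0.058     ]
[0.41355837 0.37188751 0.058     ]
[0.48250546 0.18475188 0.058     ]
```

Units first: shifts go in shares of 600 mm and turns go in shares of 2 pi rad. So -0.3576 m / 0.6 = -0.596, -0.1497 m / 0.6 = -0.2495, -0.0013 rad / 6.2832 = -0.0002.

Request:
move_arm(plan=[{"delta_pos": [-0.075, -0.0317, 0], "fingers": 0}, {"delta_pos": [-0.15, -0.0633, 0], "fingers": 0}, {"delta_pos": [-0.2233, -0.0933, 0], "fingers": 0}, {"delta_pos": [-0.2983, -0.125, 0.0333], "fingers": 0}, {"delta_pos": [-0.3733, -0.1567, 0.0833], "fingers": 0}, {"delta_pos": [-0.4467, -0.1867, 0.1333], "fingers": 0}, {"delta_pos": [-0.5217, -0.2183, 0.1667], "fingers": 0}, {"delta_pos": [-0.575, -0.24, 0.1867], "fingers": 0}, {"delta_pos": [-0.596, -0.2495, 0.1867], "turn": [-0.0002, 0, 0], "fingers": 0}, {"delta_pos": [-0.596, -0.2495, 0.1867], "turn": [-0.0002, 0, 0], "fingers": 0}, {"delta_pos": [-0.596, -0.2495, 0.1867], "turn": [-0.0002, 0, 0], "fingers": 0}])

```text
validation failed for argument at $.pl...
```

Run:
```python
from h import *; from workcell import *
go([.4977,.325,.037],1.224)
c=camera("scene");t=camera("top")
f=lambda i,x,y,w,h:cv2.resize(i["color"][y:y+h,x:x+w,::-1],(400,400*h//w),interpolation=cv2.INTER_CUBIC)
cv2.imwrite("pics/pre.png",np.hstack([f(t,140,210,110,110),f(c,310,190,110,110)]))
```

```text
t 0.1 pos [0.2123 0.5875 0.2416] yaw_y 1.224 z [-4.0e-04 -1.2e-03 -1.0e+00] w 0.997 F [-0.1  -0.47 -0.44]
delta [-0.3576 -0.1496  0.2048] turn [-0.0013  0.      0.    ]
```

View pics/pre.png

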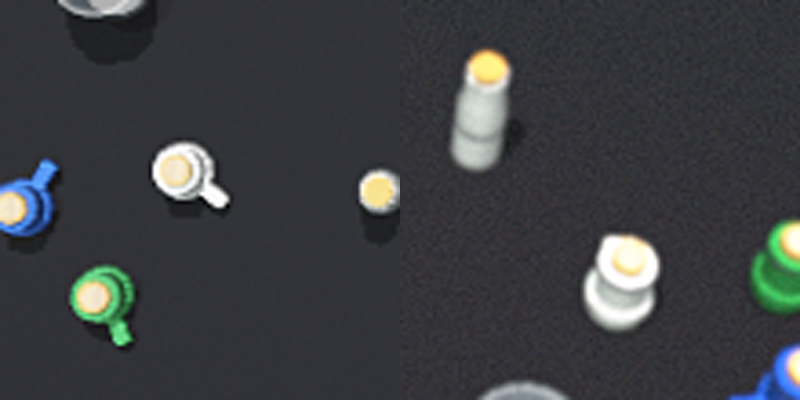

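The move was refused, so the picture shows the unmoved scene: objective with lug at left-panel (183,172), neighbours clear of it. All rows probably need every key, so I'll retry with them filled in.

Scaled: -0.3576 m / 0.6 = -0.596, -0.345 m / 0.6 = -0.575, -0.0013 rad / 6.2832 = -0.0002.

Request:
move_arm(plan=[{"delta_pos": [-0.075, -0.0317, 0], "turn": [0, 0, 0], "fingers": 0.0}, {"delta_pos": [-0.15, -0.0633, 0], "turn": [0, 0, 0], "fingers": 0.0}, {"delta_pos": [-0.2233, -0.0933, 0], "turn": [0, 0, 0], "fingers": 0.0}, {"delta_pos": [-0.2983, -0.125, 0.0333], "turn": [0, 0, 0], "fingers": 0.0}, {"delta_pos": [-0.3733, -0.1567, 0.0833], "turn": [0, 0, 0], "fingers": 0.0}, {"delta_pos": [-0.4467, -0.1867, 0.1333], "turn": [0, 0, 0], "fingers": 0.0}, {"delta_pos": [-0.5217, -0.2183, 0.1667], "turn": [0, 0, 0], "fingers": 0.0}, {"delta_pos": [-0.575, -0.24, 0.1867], "turn": [0, 0, 0], "fingers": 0.0}, {"delta_pos": [-0.596, -0.2495, 0.1867], "turn": [-0.0002, 0, 0], "fingers": 0.0}, {"delta_pos": [-0.596, -0.2495, 0.1867], "turn": [-0.0002, 0, 0], "fingers": 0.0}, {"delta_pos": [-0.596, -0.2495, 0.1867], "turn": [-0.0002, 0, 0], "fingers": 0.0}])

```text
clock: 1.58
position: [0.4968, 0.3274, 0.1309]
ee_rot: [0.171, 0.985, 0.001, 0.0]
ft_force: [-0.2, -0.2, 0.9]
grip_width: 0.998
grasp_force: 0.0
```

Run:
```python
from h import *; from workcell import *
go([.4977,.325,.037],1.224)
```

```text
t 1.57 pos [0.4968 0.3274 0.1309] yaw_y 1.2263 z [ 5.0e-04  2.6e-03 -1.0e+00] w 0.998 F [-0.22 -0.2   0.87]
delta [-0.0017 -0.0022  0.0939] turn [ 0.0026 -0.0004  0.0023]
```

Scaled: 0.0935 m / 0.6 = 0.1558, -0.0022 m / 0.6 = -0.0037, 0.0026 rad / 6.2832 = 0.0004.

Request:
move_arm(plan=[{"delta_pos": [-0.0028, -0.0037, 0.0333], "turn": [0.0004, 0, 0.0003], "fingers": 0.0}, {"delta_pos": [-0.0028, -0.0037, 0.075], "turn": [0.0004, 0, 0.0003], "fingers": 0.0}, {"delta_pos": [-0.0028, -0.0037, 0.1167], "turn": [0.0004, 0, 0.0003], "fingers": 0.0}, {"delta_pos": [-0.0028, -0.0037, 0.1417], "turn": [0.0004, 0, 0.0003], "fingers": 0.0}, {"delta_pos": [-0.0028, -0.0037, 0.1558], "turn": [0.0004, 0, 0.0003], "fingers": 0.0}, {"delta_pos": [-0.0028, -0.0037, 0.1558], "turn": [0.0004, 0, 0.0003], "fingers": 0.0}, {"delta_pos": [-0.0028, -0.0037, 0.1558], "turn": [0.0004, 0, 0.0003], "fingers": 0.0}])

```text
clock: 2.45
position: [0.4992, 0.3233, 0.0376]
ee_rot: [0.174, 0.985, -0.0, 0.0]
ft_force: [-0.1, -0.1, -0.5]
grip_width: 1.001
grasp_force: 0.0
```

Run:
```python
from h import *; from workcell import *
go([.4977,.325,.037],1.224)
c=camera("scene");t=camera("top");pickle.dump({"scene":c,"top":t},open("c1.pkl","wb"))
f=lambda i,x,y,w,h:cv2.resize(i["color"][y:y+h,x:x+w,::-1],(400,400*h//w),interpolation=cv2.INTER_CUBIC)
cv2.imwrite("pics/pre2.png",np.hstack([f(t,140,210,110,110),f(c,310,190,110,110)]))
```

```text
t 2.45 pos [0.4992 0.3233 0.0376] yaw_y 1.2219 z [ 5.e-04 -4.e-04 -1.e+00] w 1.001 F [-0.12 -0.12 -0.49]
delta [0.002  0.0011 0.0006] turn [-0.0001  0.0006 -0.0021]
```

View pics/pre2.png

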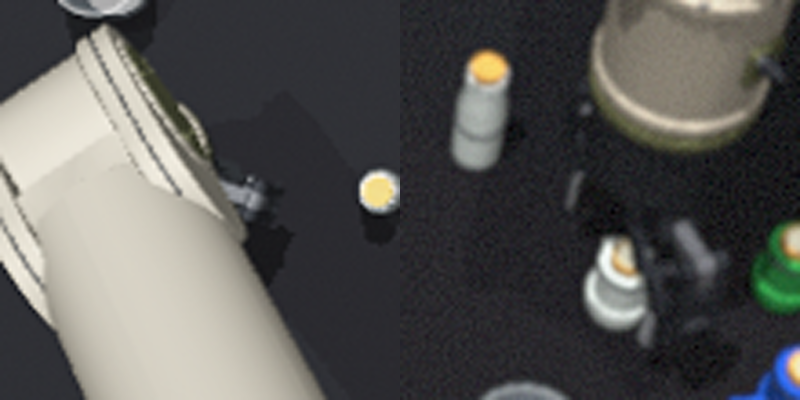

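The objective at right-panel (617,285) stands between the open fingers. I'll correct by 2 mm and close.

Scaled: 0.0018 m / 0.6 = 0.003, 0.001 m / 0.6 = 0.0017.

Request:
move_arm(plan=[{"delta_pos": [0.003, 0.0017, 0], "turn": [0, 0, 0], "fingers": 0.0}, {"delta_pos": [0.003, 0.0017, 0], "turn": [0, 0, 0], "fingers": 0.3}, {"delta_pos": [0.003, 0.0017, 0], "turn": [0, 0, 0], "fingers": 0.5}, {"delta_pos": [0.003, 0.0017, 0], "turn": [0, 0, 0], "fingers": 0.7}, {"delta_pos": [0.003, 0.0017, 0], "turn": [0, 0, 0], "fingers": 0.8}, {"delta_pos": [0.003, 0.0017, 0], "turn": [0, 0, 0], "fingers": 1.0}, {"delta_pos": [0.003, 0.0017, 0], "turn": [0, 0, 0], "fingers": 1.0}, {"delta_pos": [0.003, 0.0017, 0], "turn": [0, 0, 0], "fingers": 1.0}], force=40)

```text
clock: 3.55
position: [0.4975, 0.3247, 0.037]
ee_rot: [0.173, 0.985, -0.0, 0.0]
ft_force: [0.1, -0.2, 5.1]
grip_width: 0.36
grasp_force: 39.3
```

Run:
```python
from h import *; from workcell import *
go([.4977,.325,.127],1.224)
```

```text
t 3.55 pos [0.4975 0.3247 0.037 ] yaw_y 1.222 z [-1.e-04 -8.e-04 -1.e+00] w 0.36 F [ 0.12 -0.21  5.14]
delta [-0.0001  0.0003 -0.09  ] turn [-0.0008  0.0002 -0.002 ]
```

Scaled: -0.12 m / 0.6 = -0.2, -0.09 m / 0.6 = -0.15.

Request:
move_arm(plan=[{"delta_pos": [0, 0, -0.0167], "turn": [0, 0, 0], "fingers": 1.0}, {"delta_pos": [0, 0, -0.05], "turn": [0, 0, 0], "fingers": 1.0}, {"delta_pos": [0, 0, -0.1], "turn": [0, 0, 0], "fingers": 1.0}, {"delta_pos": [0, 0, -0.15], "turn": [0, 0, 0], "fingers": 1.0}, {"delta_pos": [0, 0, -0.1917], "turn": [0, 0, 0], "fingers": 1.0}, {"delta_pos": [0, 0, -0.2], "turn": [0, 0, 0], "fingers": 1.0}, {"delta_pos": [0, 0, -0.2], "turn": [0, 0, 0], "fingers": 1.0}])

```text
clock: 4.42
position: [0.4971, 0.3244, 0.1562]
ee_rot: [0.173, 0.985, -0.001, -0.0]
ft_force: [-0.1, 0.5, -2.3]
grip_width: 0.359
grasp_force: 39.6
```

Run:
```python
from h import *; from workcell import *
go([.470,-.057,.157],1.222-.594)
```

```text
t 4.42 pos [0.4971 0.3244 0.1562] yaw_y 1.222 z [-0.0011 -0.0016 -1.    ] w 0.359 F [-0.12  0.45 -2.33]
delta [-1.049e-01 -3.677e-01 -1.000e-04] turn [-2.00e-03  1.00e-04  5.94e-01]
```

Scaled: -0.3677 m / 0.6 = -0.6128, -0.347 m / 0.6 = -0.5783, 0.594 rad / 6.2832 = 0.0945.

Request:
move_arm(plan=[{"delta_pos": [-0.01, -0.0333, 0], "turn": [0, 0, 0.008], "fingers": 1.0}, {"delta_pos": [-0.0283, -0.1, 0], "turn": [0, 0, 0.0191], "fingers": 1.0}, {"delta_pos": [-0.0517, -0.1833, 0], "turn": [0, 0, 0.0318], "fingers": 1.0}, {"delta_pos": [-0.0767, -0.2667, 0], "turn": [0, 0, 0.0446], "fingers": 1.0}, {"delta_pos": [-0.1, -0.35, 0], "turn": [0, 0, 0.0573], "fingers": 1.0}, {"delta_pos": [-0.1233, -0.4333, 0], "turn": [0, 0, 0.07], "fingers": 1.0}, {"delta_pos": [-0.1467, -0.5167, 0], "turn": [0, 0, 0.0828], "fingers": 1.0}, {"delta_pos": [-0.165, -0.5783, 0], "turn": [0, 0, 0.0907], "fingers": 1.0}, {"delta_pos": [-0.1748, -0.6128, 0], "turn": [-0.0003, 0, 0.0945], "fingers": 1.0}, {"delta_pos": [-0.1748, -0.6128, 0], "turn": [-0.0003, 0, 0.0945], "fingers": 1.0}, {"delta_pos": [-0.1748, -0.6128, 0], "turn": [-0.0003, 0, 0.0945], "fingers": 1.0}, {"delta_pos": [-0.1748, -0.6128, 0], "turn": [-0.0003, 0, 0.0945], "fingers": 1.0}])

```text
clock: 5.92
position: [0.4705, -0.0555, 0.1571]
ee_rot: [0.453, 0.891, 0.0, 0.0]
ft_force: [-0.2, 0.5, -1.6]
grip_width: 0.362
grasp_force: 39.7
```

Run:
```python
from h import *; from workcell import *
go([.470,-.057,.065],1.222-.594)
c=camera("scene");t=camera("top");pickle.dump({"scene":c,"top":t},open("c2.pkl","wb"))
f=lambda i,x,y,w,h:cv2.resize(i["color"][y:y+h,x:x+w,::-1],(400,400*h//w),interpolation=cv2.INTER_CUBIC)
cv2.imwrite("pics/held.png",np.hstack([f(t,300,210,110,110),f(c,210,90,110,110)]))
```

```text
t 5.92 pos [ 0.4705 -0.0555  0.1571] yaw_y 0.6303 z [ 5.e-04  6.e-04 -1.e+00] w 0.362 F [-0.17  0.54 -1.6 ]
delta [-0.001  -0.0013  0.0921] turn [ 0.0007 -0.0002  0.0023]
```

View pics/held.png

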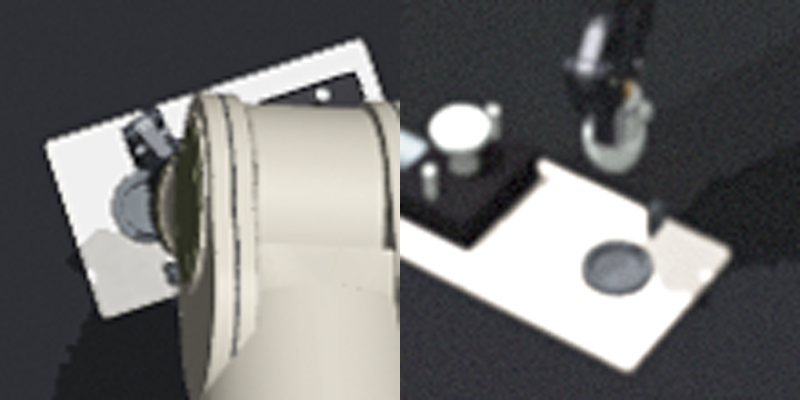

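The objective is held upright at right-panel (615,140). I'll check the model against the pictures with an overlay: nest, blade, plate and the original objective on the first pictures, and the held objective on the current one.

Run:
```python
from h import *
d0=pickle.load(open("c0.pkl","rb"));d2=pickle.load(open("c2.pkl","rb"))
a=np.linspace(0,2*np.pi,60)
def ov(c,x,y,w,h,s,curves):
    im=cv2.resize(c["color"][y:y+h,x:x+w,::-1],None,fx=s,fy=s,interpolation=cv2.INTER_CUBIC)
    for q,col in curves:
        p=(P(c)@np.c_[q,np.ones(len(q))].T);p=(p[:2]/p[2]).T
        p=(p-[x,y]+.5)*s-.5
        cv2.polylines(im,[np.round(p*16).astype(np.int32)],False,col,1,cv2.LINE_AA,4)
    return im
def circ(o,r,z): return np.c_[o[0]+r*np.cos(a),o[1]+r*np.sin(a),0*a+z]
def rect(o,yaw,x0,x1,y0,y1,z):
    q=np.array([[x0,y0],[x1,y0],[x1,y1],[x0,y1],[x0,y0]]);R=np.array([[np.cos(yaw),-np.sin(yaw)],[np.sin(yaw),np.cos(yaw)]])
    return np.c_[q@R.T+o,np.full(5,z)]
N=np.array([.470,-.057]);Y=.303;S=N-.065*np.array([-np.sin(Y),np.cos(Y)]);Pl=S-.065*np.array([-np.sin(Y),np.cos(Y)])
G,R_,B=(0,255,0),(0,0,255),(255,0,0);print(S,Pl)
st=[(circ(N,.026,.022),R_),(circ(N,.0185,.022),G),(rect(N,Y,-.057,-.041,-.004,.004,.034),R_),(rect(S,Y,-.065,.065,-.12,.12,.012),G),(circ(Pl,.02,.083),R_)]
def obj(o,lug,z): return [(circ(o,.019,z+.022),R_),(circ(o,.016,z+.052),G),(circ(o,.0105,z+.058),R_),(circ(o,.0135,z),B),(rect(o,lug,.019,.036,-.005,.005,z+.022),R_)]
a1=ov(d0["top"],305,215,120,86,400/120,st);b1=ov(d0["scene"],190,110,120,86,400/120,st)
a2=ov(d0["top"],170,235,50,40,8,obj((.4977,.325),-2.244,0))
b2=ov(d2["scene"],245,90,50,50,8,obj((.4705,-.0555),-2.838,.120))
h=max(a1.shape[0],0);a2=cv2.resize(a2,(400,320))[:313];b2=b2[:313]
cv2.imwrite("pics/ov.png",np.vstack([np.hstack([a1[:286],b1[:286]]),np.hstack([a2,b2])]))
```

```text
[ 0.48939502 -0.11903897] [ 0.50879003 -0.18107793]
```

View pics/ov.png

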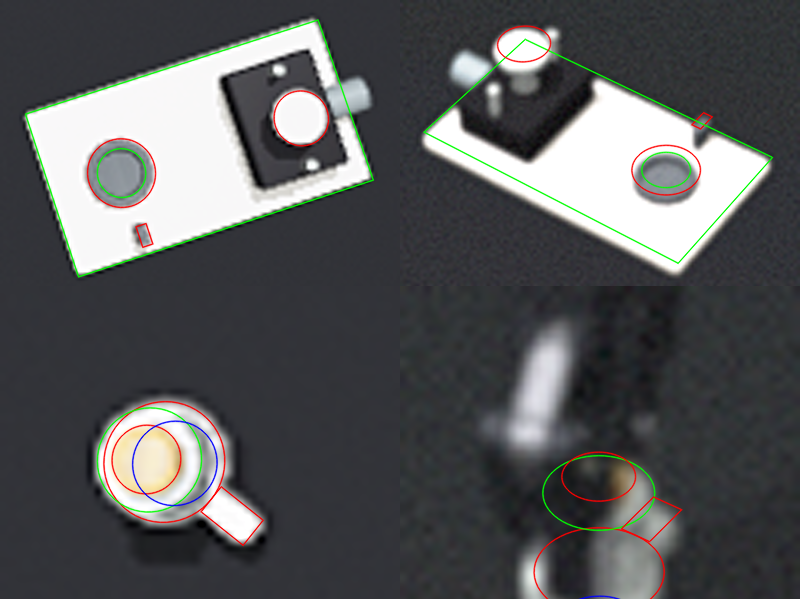

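Run:
```python
from h import *
d0=pickle.load(open("c0.pkl","rb"))["scene"];d2=pickle.load(open("c2.pkl","rb"))["scene"]
for c,o,z in((d0,(.4977,.325),0),(d2,(.4705,-.0555),.1201)):
    p=P(c)@[o[0],o[1],z+.015,1];u,v=p[:2]/p[2];print("pred centre",u,v,"halfwidth px",c["fx"]*.019/p[2])
    for r in range(int(v)+0,int(v)+13,2):
        g=c["color"][r].astype(int).sum(1)//3;u0=int(u);print(r,u0-12,g[u0-12:u0+13])
```

```text
pred centre 369.7867857156185 269.83556030912297 halfwidth px 8.876018679198063
269 357 [ 55  49  52 120 227 254 233 184 180 186 179 172 166 178 202 219 221 207
 190 167 152 146 101  49  37]
271 357 [ 49  53  54 105 216 255 254 230 196 196 198 201 201 196 192 177 169 164
 159 156 178 193 139  70  35]
273 357 [ 44  46  44  75 145 216 247 250 238 227 207 205 202 203 196 194 186 180
 181 204 239 235 154  56  42]
275 357 [ 53  51  45  50  86 136 190 231 251 255 250 249 242 237 228 235 242 247
 250 253 243 164  72  38  46]
277 357 [ 54  50  52  48  54  74 119 165 193 217 235 245 247 248 249 251 248 239
 197 143  99  54  49  51  55]
279 357 [ 50  53  52  56  53  50  53  79 104 132 157 170 175 176 170 159 139 107
  74  47  44  46  50  55  53]
281 357 [56 50 54 50 53 55 50 57 50 53 55 65 66 59 60 52 52 53 49 48 52 59 58 52
 47]
pred centre 269.4084873880121 127.39693154087801 halfwidth px 8.094803244513226
127 257 [ 54  48  66 155 215 176  92  42  35  36  42  52  89 109 121 139 147 144
 154 147 102  51  43  50  49]
129 257 [ 54  46  52 118 174 179 135 101  82  64  62  70 101 125 138 160 171 173
 165 131  77  47  40  44  51]
131 257 [ 50  46  47  80 143 186 192 176 158 152 154 149 144 154 161 167 170 164
 139  97  61  49  44  46  50]
133 257 [ 46  41  31  47  70 125 163 181 166 163 164 162 162 164 162 161 153 134
  94  56  44  47  48  49  47]
135 257 [ 36  41  49  41  39  53  85 111 135 147 157 155 156 153 146 130 106  75
  54  48  42  49  47  45  45]
137 257 [138  93  62  44  39  45  47  47  53  75  81  87  91  92  80  65  43  43
  46  41  42  41  40  48  51]
139 257 [255 255 247 216 165 111  76  46  37  37  36  45  43  45  44  45  50  52
  47  46  45  47  48  40  47]
```

Run:
```python
from h import *
go([.4692,-.0557,.062],1.222-.594)
```

```text
t 6.03 pos [ 0.4704 -0.0559  0.1572] yaw_y 0.6297 z [ 6.e-04  4.e-04 -1.e+00] w 0.368 F [ 0.01 -0.44 -2.28]
delta [ 0.0009 -0.001   0.0952] turn [ 0.0007 -0.      0.0017]
```

Scaled: 0.092 m / 0.6 = 0.1533, -0.001 m / 0.6 = -0.0017, 0.0017 rad / 6.2832 = 0.0003.

Request:
move_arm(plan=[{"delta_pos": [0.0015, -0.0017, 0.0333], "turn": [0.0001, 0, 0.0003], "fingers": 1.0}, {"delta_pos": [0.0015, -0.0017, 0.075], "turn": [0.0001, 0, 0.0003], "fingers": 1.0}, {"delta_pos": [0.0015, -0.0017, 0.1167], "turn": [0.0001, 0, 0.0003], "fingers": 1.0}, {"delta_pos": [0.0015, -0.0017, 0.1417], "turn": [0.0001, 0, 0.0003], "fingers": 1.0}, {"delta_pos": [0.0015, -0.0017, 0.1533], "turn": [0.0001, 0, 0.0003], "fingers": 1.0}, {"delta_pos": [0.0015, -0.0017, 0.1533], "turn": [0.0001, 0, 0.0003], "fingers": 1.0}, {"delta_pos": [0.0015, -0.0017, 0.1533], "turn": [0.0001, 0, 0.0003], "fingers": 1.0}, {"delta_pos": [0.0015, -0.0017, 0.1533], "turn": [0.0001, 0, 0.0003], "fingers": 1.0}])

```text
clock: 7.02
position: [0.4695, -0.0565, 0.0658]
ee_rot: [0.455, 0.891, 0.0, 0.001]
ft_force: [-0.3, 0.5, -1.1]
grip_width: 0.359
grasp_force: 39.8
```

Run:
```python
from h import *; from workcell import *
go([.4692,-.0557,.051],1.222-.594)
c=camera("scene");t=camera("top");pickle.dump({"scene":c,"top":t},open("c3.pkl","wb"))
f=lambda i,x,y,w,h:cv2.resize(i["color"][y:y+h,x:x+w,::-1],(400,400*h//w),interpolation=cv2.INTER_CUBIC)
cv2.imwrite("pics/low.png",np.hstack([f(t,300,220,80,80),f(c,230,110,80,80)]))
```

```text
t 7.03 pos [ 0.4695 -0.0565  0.0658] yaw_y 0.6264 z [ 1.3e-03  3.0e-04 -1.0e+00] w 0.359 F [-0.33  0.47 -1.12]
delta [0.0008 0.0002 0.0148] turn [ 0.0012  0.0005 -0.0016]
```

View pics/low.png

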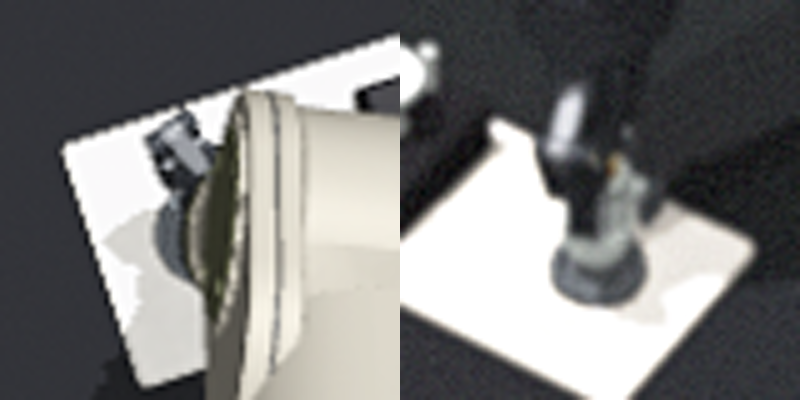

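The foot sits over the ring at right-panel (600,265), with the ring spanning 551–645, so it is centred. Lowering it in.

Scaled: 0.0135 m / 0.6 = 0.0225, 0.0002 m / 0.6 = 0.0003, -0.0016 rad / 6.2832 = -0.0003.

Request:
move_arm(plan=[{"delta_pos": [0.001, 0.0003, 0.0067], "turn": [0.0002, 0, -0.0003], "fingers": 1.0}, {"delta_pos": [0.001, 0.0003, 0.0117], "turn": [0.0002, 0, -0.0003], "fingers": 1.0}, {"delta_pos": [0.001, 0.0003, 0.0167], "turn": [0.0002, 0, -0.0003], "fingers": 1.0}, {"delta_pos": [0.001, 0.0003, 0.0208], "turn": [0.0002, 0, -0.0003], "fingers": 1.0}, {"delta_pos": [0.001, 0.0003, 0.0225], "turn": [0.0002, 0, -0.0003], "fingers": 1.0}, {"delta_pos": [0.001, 0.0003, 0.0225], "turn": [0.0002, 0, -0.0003], "fingers": 1.0}])

```text
clock: 7.88
position: [0.4689, -0.0559, 0.0517]
ee_rot: [0.454, 0.891, -0.0, -0.0]
ft_force: [0.5, 1.0, -1.5]
grip_width: 0.363
grasp_force: 39.8
```

Run:
```python
from h import *
go([.4692,-.0557,.051],1.222-.594)
```

```text
t 7.88 pos [ 0.4689 -0.0559  0.0517] yaw_y 0.6278 z [-7.e-04 -5.e-04 -1.e+00] w 0.363 F [ 0.48  0.98 -1.52]
delta [0.     0.0004 0.0007] turn [-0.0009  0.     -0.0002]
```

Scaled: 0.001 m / 0.6 = 0.0017, 0.0005 m / 0.6 = 0.0008.

Request:
move_arm(plan=[{"delta_pos": [0, 0, 0.0008], "turn": [0, 0, 0], "fingers": 1.0}, {"delta_pos": [0, 0, 0.0017], "turn": [0, 0, 0], "fingers": 1.0}, {"delta_pos": [0, 0, 0.0017], "turn": [0, 0, 0], "fingers": 1.0}])

```text
clock: 8.25
position: [0.4691, -0.056, 0.051]
ee_rot: [0.454, 0.891, -0.0, -0.0]
ft_force: [-0.5, -0.1, 2.3]
grip_width: 0.361
grasp_force: 40.2
```

Contact at TCP z 0.051, exactly the expected seat height. Releasing gently.

Scaled: -0.1 m / 0.6 = -0.1667, -0.09 m / 0.6 = -0.15.

Request:
move_arm(plan=[{"delta_pos": [0, 0, 0], "turn": [0, 0, 0], "fingers": 0.6}, {"delta_pos": [0, 0, 0], "turn": [0, 0, 0], "fingers": 0.55}, {"delta_pos": [0, 0, 0], "turn": [0, 0, 0], "fingers": 0.45}, {"delta_pos": [0, 0, 0], "turn": [0, 0, 0], "fingers": 0.35}, {"delta_pos": [0, 0, 0], "turn": [0, 0, 0], "fingers": 0.35}, {"delta_pos": [0, 0, -0.0167], "turn": [0, 0, 0], "fingers": 0.35}, {"delta_pos": [0, 0, -0.05], "turn": [0, 0, 0], "fingers": 0.35}, {"delta_pos": [0, 0, -0.1], "turn": [0, 0, 0], "fingers": 0.35}, {"delta_pos": [0, 0, -0.15], "turn": [0, 0, 0], "fingers": 0.35}, {"delta_pos": [0, 0, -0.1667], "turn": [0, 0, 0], "fingers": 0.35}], force=20)

```text
clock: 9.5
position: [0.4699, -0.056, 0.1529]
ee_rot: [0.454, 0.891, 0.001, 0.001]
ft_force: [0.7, -0.3, -0.2]
grip_width: 0.65
grasp_force: 0.0
```

Run:
```python
from h import *
go([.5091,-.181,.15],.303)
```

```text
t 9.5 pos [ 0.4699 -0.056   0.1529] yaw_y 0.6277 z [ 0.0026  0.     -1.    ] w 0.65 F [ 0.66 -0.3  -0.17]
delta [-0.1242 -0.0417  0.003 ] turn [0.0023 0.0011 0.3247]
```

Scaled: -0.1242 m / 0.6 = -0.207, -0.12 m / 0.6 = -0.2, 0.002 rad / 6.2832 = 0.0003.

Request:
move_arm(plan=[{"delta_pos": [-0.0167, -0.0067, -0.0167], "turn": [0, 0, 0], "fingers": 0.5}, {"delta_pos": [-0.0667, -0.0233, -0.0167], "turn": [0, 0, 0], "fingers": 0.8}, {"delta_pos": [-0.125, -0.0417, -0.0167], "turn": [0, 0, 0], "fingers": 1.0}, {"delta_pos": [-0.175, -0.0583, -0.0167], "turn": [0, 0, 0], "fingers": 1.0}, {"delta_pos": [-0.2, -0.0667, 0], "turn": [0.0003, 0, 0], "fingers": 1.0}, {"delta_pos": [-0.207, -0.0695, 0], "turn": [0.0003, 0, 0], "fingers": 1.0}, {"delta_pos": [-0.207, -0.0695, 0], "turn": [0.0003, 0, 0], "fingers": 1.0}, {"delta_pos": [-0.207, -0.0695, 0], "turn": [0.0003, 0, 0], "fingers": 1.0}])

```text
clock: 10.5
position: [0.5082, -0.1802, 0.151]
ee_rot: [0.454, 0.891, -0.001, -0.001]
ft_force: [-0.3, 0.6, 0.8]
grip_width: -0.002
grasp_force: 0.0
```

Run:
```python
from h import *; from workcell import *
go([.5095,-.181,.096])
c=camera("scene");t=camera("top");pickle.dump({"scene":c,"top":t},open("c4.pkl","wb"))
f=lambda i,x,y,w,h:cv2.resize(i["color"][y:y+h,x:x+w,::-1],(400,400*h//w),interpolation=cv2.INTER_CUBIC)
cv2.imwrite("pics/placed.png",np.hstack([f(t,315,240,50,60),f(c,235,120,70,84)]))
```

```text
t 10.5 pos [ 0.5082 -0.1802  0.151 ] yaw_y 0.6288 z [-0.002  -0.0013 -1.    ] w -0.002 F [-0.28  0.65  0.75]
delta [-0.0014  0.0007  0.055 ] turn [0. 0. 0.]
```

View pics/placed.png

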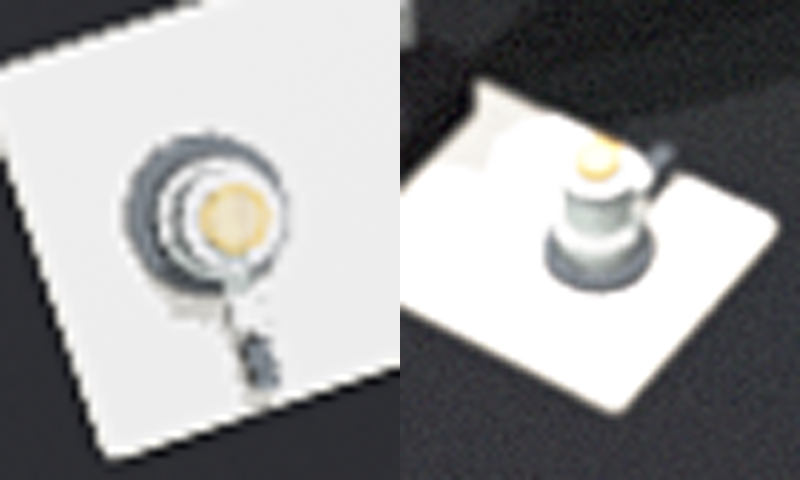

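The objective stands upright in the nest, with its thread at left-panel (236,216) and the lug running to about (232,310) towards the blade at (258,360). White on white is hard to read, so I'll check the angle with a contrast-stretched overlay.

Run:
```python
from h import *
c=pickle.load(open("c4.pkl","rb"))["top"];d0=pickle.load(open("c0.pkl","rb"))["top"]
cr=lambda U,V:((U+.5)/8-.5+315,(V+.5)/8-.5+240)
A=atz(c,cr(236,216),.072);Bl=atz(c,cr(258,360),.034);print("axis",A,"blade",Bl,"ang",np.arctan2(*(Bl-A)[[1,0]]))
x,y,w,h,s=322,248,36,42,11
a=np.linspace(0,2*np.pi,60)
def im(c):
    g=c["color"][y:y+h,x:x+w,::-1].astype(float);g=np.clip((g-90)*255/165,0,255)**1.6;g=g/g.max()*255
    return cv2.resize(g.astype(np.uint8),None,fx=s,fy=s,interpolation=cv2.INTER_CUBIC)
i=im(c);j=i.copy()
def dr(q,col):
    p=(P(c)@np.c_[q,np.ones(len(q))].T);p=((p[:2]/p[2]).T-[x,y]+.5)*s-.5
    cv2.polylines(j,[np.round(p*16).astype(np.int32)],False,col,1,cv2.LINE_AA,4)
o=A[:2]
for r,z,col in((.0105,.072,(0,0,255)),(.019,.036,(0,160,0))):dr(np.c_[o[0]+r*np.cos(a),o[1]+r*np.sin(a),0*a+z],col)
e=np.array([np.cos(-2.8386),np.sin(-2.8386)]);n=np.array([-e[1],e[0]])
dr(np.array([[*(o+e*p+n*q),.036] for p,q in((.019,.005),(.036,.005),(.036,-.005),(.019,-.005))]),(0,0,255))
N=np.array([.470,-.057])
dr(np.array([[*(N+e*p+n*q),.034] for p,q in((.041,.004),(.057,.004),(.057,-.004),(.041,-.004),(.041,.004))]),(255,0,0))
cv2.imwrite("pics/lug.png",np.hstack([i,j]))
```

```text
axis [ 0.46956858 -0.05754312  0.072     ] blade [ 0.42464975 -0.06911497  0.034     ] ang -2.889458124856082
```

View pics/lug.png

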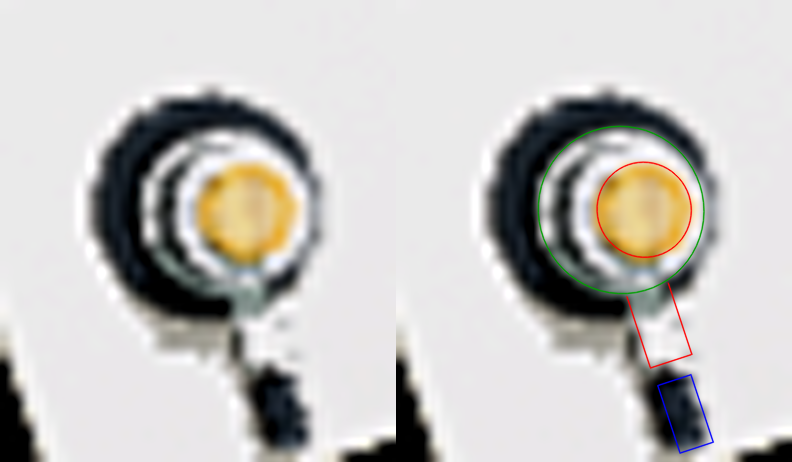

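The lug matches the predicted box: left edge and tip at left-panel (265,365), in line with the blade top at (285,400). The placement is good. Now the plunger: descend to just above the cap, then find contact.

Scaled: 0.053 m / 0.6 = 0.0883, 0.049 m / 0.6 = 0.0817, 0.002 rad / 6.2832 = 0.0003.

Request:
move_arm(plan=[{"delta_pos": [-0.0017, 0.0005, 0.025], "turn": [-0.0002, 0.0003, 0], "fingers": 1.0}, {"delta_pos": [-0.0017, 0.0005, 0.0583], "turn": [-0.0002, 0.0003, 0], "fingers": 1.0}, {"delta_pos": [-0.0017, 0.0005, 0.0817], "turn": [-0.0002, 0.0003, 0], "fingers": 1.0}, {"delta_pos": [-0.0017, 0.0005, 0.0883], "turn": [-0.0002, 0.0003, 0], "fingers": 1.0}, {"delta_pos": [-0.0017, 0.0005, 0.0883], "turn": [-0.0002, 0.0003, 0], "fingers": 1.0}, {"delta_pos": [-0.0017, 0.0005, 0.0883], "turn": [-0.0002, 0.0003, 0], "fingers": 1.0}])

```text
clock: 11.35
position: [0.5092, -0.1818, 0.0983]
ee_rot: [0.454, 0.891, -0.0, -0.001]
ft_force: [0.3, 1.1, 0.3]
grip_width: 0.002
grasp_force: 0.0
```

Run:
```python
from h import *
go([.5092,-.181,.094])
```

```text
t 11.35 pos [ 0.5092 -0.1818  0.0983] yaw_y 0.6278 z [-1.7e-03  4.0e-04 -1.0e+00] w 0.002 F [0.33 1.12 0.27]
delta [0.0006 0.0004 0.0043] turn [0. 0. 0.]
```

Scaled: 0.003 m / 0.6 = 0.005, 0.0015 m / 0.6 = 0.0025.

Request:
move_arm(plan=[{"delta_pos": [0, 0, 0.0025], "turn": [0, 0, 0], "fingers": 1.0}, {"delta_pos": [0, 0, 0.005], "turn": [0, 0, 0], "fingers": 1.0}, {"delta_pos": [0, 0, 0.005], "turn": [0, 0, 0], "fingers": 1.0}])

```text
clock: 11.72
position: [0.5088, -0.1816, 0.0947]
ee_rot: [0.454, 0.891, -0.0, -0.001]
ft_force: [-0.1, 0.2, -0.6]
grip_width: 0.003
grasp_force: 0.0
```

Scaled: 0.001 m / 0.6 = 0.0017.

Request:
move_arm(plan=[{"delta_pos": [0, 0, 0.0017], "turn": [0, 0, 0], "fingers": 1.0}, {"delta_pos": [0, 0, 0.0017], "turn": [0, 0, 0], "fingers": 1.0}])

```text
clock: 11.98
position: [0.509, -0.1817, 0.094]
ee_rot: [0.454, 0.891, -0.0, -0.001]
ft_force: [-0.4, -0.4, 3.7]
grip_width: -0.0
grasp_force: 1.8
```

Scaled: 0.001 m / 0.6 = 0.0017.

Request:
move_arm(plan=[{"delta_pos": [0, 0, 0.0017], "turn": [0, 0, 0], "fingers": 1.0}, {"delta_pos": [0, 0, 0.0017], "turn": [0, 0, 0], "fingers": 1.0}])

```text
clock: 12.22
position: [0.509, -0.1817, 0.0929]
ee_rot: [0.454, 0.891, -0.0, -0.001]
ft_force: [-1.7, -0.5, 3.7]
grip_width: 0.002
grasp_force: 2.0
```

Scaled: 0.001 m / 0.6 = 0.0017.

Request:
move_arm(plan=[{"delta_pos": [0, 0, 0.0017], "turn": [0, 0, 0], "fingers": 1.0}, {"delta_pos": [0, 0, 0.0017], "turn": [0, 0, 0], "fingers": 1.0}])

```text
clock: 12.48
position: [0.509, -0.1816, 0.0918]
ee_rot: [0.454, 0.891, -0.0, -0.001]
ft_force: [-0.9, 0.6, 4.8]
grip_width: -0.001
grasp_force: 2.2
```

Scaled: 0.001 m / 0.6 = 0.0017.

Request:
move_arm(plan=[{"delta_pos": [0, 0, 0.0017], "turn": [0, 0, 0], "fingers": 1.0}, {"delta_pos": [0, 0, 0.0017], "turn": [0, 0, 0], "fingers": 1.0}])

```text
clock: 12.72
position: [0.509, -0.1816, 0.0908]
ee_rot: [0.454, 0.891, -0.0, -0.001]
ft_force: [-0.1, 0.8, 4.1]
grip_width: 0.002
grasp_force: 2.4
```

Contact came at TCP z 0.094 (tips at 83 mm, as stated) with about 4 N. The target is TCP z 0.082, so 8.8 mm more.

Request:
move_arm(plan=[{"delta_pos": [0, 0, 0.0033], "turn": [0, 0, 0], "fingers": 1.0}, {"delta_pos": [0, 0, 0.0067], "turn": [0, 0, 0], "fingers": 1.0}, {"delta_pos": [0, 0, 0.01], "turn": [0, 0, 0], "fingers": 1.0}, {"delta_pos": [0, 0, 0.0133], "turn": [0, 0, 0], "fingers": 1.0}, {"delta_pos": [0, 0, 0.0147], "turn": [0, 0, 0], "fingers": 1.0}, {"delta_pos": [0, 0, 0.0147], "turn": [0, 0, 0], "fingers": 1.0}, {"delta_pos": [0, 0, 0.0147], "turn": [0, 0, 0], "fingers": 1.0}, {"delta_pos": [0, 0, 0.0147], "turn": [0, 0, 0], "fingers": 1.0}])

```text
clock: 13.72
position: [0.509, -0.1817, 0.0823]
ee_rot: [0.454, 0.891, -0.0, -0.001]
ft_force: [-1.1, 0.6, 7.4]
grip_width: -0.002
grasp_force: 3.9
```

Run:
```python
from h import *; from workcell import *
zs=[];fs=[]
for k in range(8):
    c=camera("scene");o=get_obs();zs.append(o["position"][2]);fs.append(o["ft_force"][2])
print(np.round(zs,4),np.mean(zs),np.mean(fs),get_obs()["grasp_force"])
c0=pickle.load(open("c0.pkl","rb"))["scene"]
# depth of cap's visible part: change of height vs. start; posts
def hgt(c,u,v):
    z=c["range_z"][v,u];return np.round(((np.array([(u-c["cx"])/c["fx"]*z,(v-c["cy"])/c["fy"]*z,z])-c["t"])@c["R"])*1e3).astype(int)
def pix(X):
    p=P(c)@np.r_[X,1];return np.round(p[:2]/p[2]).astype(int)
for r in(.014,.017):
  for z in (.083,.071):
    u,v=pix([.5092+.63*r,-.181+.77*r,z]);print("cap",hgt(c0,u,v),hgt(c,u,v))
for s in(1,-1):
    u,v=pix([.5092+s*.0353,-.181+s*.011,.071]);print("post",[hgt(c0,u,v+k) for k in(0,1,2)])
```

```text
[0.0823 0.0823 0.0823 0.0823 0.0823 0.0823 0.0823 0.0823] 0.08229346885610031 7.748733772945323 3.8808851548674284
cap [ 517 -173   82] [ 520 -168   87]
cap [ 523 -160   81] [ 517 -169   71]
cap [ 520 -168   84] [ 519 -170   82]
cap [ 524 -163   77] [ 519 -171   68]
post [array([ 532, -191,   47]), array([ 548, -164,   73]), array([ 549, -163,   70])]
post [array([ 427, -262,   -2]), array([ 431, -257,    0]), array([ 477, -186,   71])]
```

Scaled: 0.0003 m / 0.6 = 0.0005.

Request:
move_arm(plan=[{"delta_pos": [0, 0, 0.0005], "turn": [0, 0, 0], "fingers": 1.0}, {"delta_pos": [0, 0, 0.0005], "turn": [0, 0, 0], "fingers": 1.0}, {"delta_pos": [0, 0, 0.0005], "turn": [0, 0, 0], "fingers": 1.0}, {"delta_pos": [0, 0, 0.0005], "turn": [0, 0, 0], "fingers": 1.0}])

```text
clock: 14.62
position: [0.509, -0.1816, 0.082]
ee_rot: [0.454, 0.891, -0.0, -0.001]
ft_force: [-2.3, 0.6, 8.3]
grip_width: 0.003
grasp_force: 3.9
```

Run:
```python
from workcell import *
o=get_obs();print(o["clock"],o["position"],o["ft_force"],o["grasp_force"])
if abs(o["position"][2]-.082)<.0006: print(hand_in())
```

```text
14.625 [ 0.50898008 -0.1816477   0.08199518] [-2.25040091  0.63417194  8.33849721] 3.932056680932874
the job is handed in; nothing more can be done
None
```

The job was handed in at 14.6 s: the objective stands upright in the nest with its lug pointing at the blade (checked in the top picture), and the fingers hold the plunger cap level with the posts (fingertips at 71 mm, about 8.3 N).

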